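Free the left-hand clamp and close the fence of the caramel cutting guide

ROBOT

A 6-joint arm with a two-finger parallel gripper is mounted at the origin on the work surface. World frame = base frame: x ahead of the robot, y to its left, z up, the work surface at z = 0. Lengths are in mm, angles in rad, forces in N, time in s.
With the tool pointing down it reaches from about 400 to 925 mm from the base axis. Payload 12.5 kg.
Tool frame: the origin (TCP) lies at the very end of the fingers, on their centre line; the grasp point (between the pads) lies env.grip_point_offset behind it (env.grip_point_offset is the distance from the TCP to the grasp point, in mm); y points along the fingers, z is the direction in which the jaws open and shut, and the axes are right-handed (so a half turn about y gives the same grasp; the last joint's range is limited). The gripper opens to 95 mm and grips with 3 to 60 N. Pads are 20 mm wide; open, the fingers measure 119 mm over their backs; the gripper's body (75 mm by 180 mm) begins 59 mm behind the grasp point.
Start: joints at [-1.279, 0.491, 1.559, -0, 1.092, -0.106], TCP at [242.143, -576.206, 214.661] pointing down, gripper open.
Joint ranges: [-3.1, 3.1], [-0.84, 2.19], [0.05, 2.79], [-1.13, 4.28], [0.06, 2.93], [-2.69, 2.69]. Speed limits (rad/s): [2.22, 2.22, 2.79, 3.14, 3.14, 3.14].

INTERFACE

Orientations are given as [roll, pitch, yaw] about the fixed x, y, z axes, in that order (R = Rz(yaw) Ry(pitch) Rx(roll)).
In Python, from cell import readout, read_camera, env, nets gives the robot as it stands.
- The arm moves only by the tool apply_moves, never from a script. Its argument "increments" is a list of rows, each a list of 3 entries, a list of its own where there are three numbers: the shift along the tool's x, y, z in cm, then the turn, a rotation vector about the tool's x, y, z in degrees, then the finger opening in cm, from 0 to 9.51. A call has exactly 5 rows; each row shifts and turns the pose as measured when the row begins, along the tool's axes as they then stand; what a row does not reach is not made up. A row lasts 1/8 s, in which the tool goes at most 62.5 mm and 10.7 degrees, less where a joint would pass 70% of its speed; a pose out of reach is approached as far as the arm can. A call with a gripper value outside its range is refused whole. The fingers move at their own pace and stop on an object; the grip force is fixed at half the most. Time passes only in rows, so rows that do not move let the fingers close, or fill a call up. It gives the time, the measured TCP pose, the force and the opening at its end, in the units of the state.
- readout.state(): the state, without advancing time (a new reading comes with each control period).
- read_camera(name): name is "scene" or "top" or "wrist"; returns a dict with "img" (400x640x3 uint8, red, green, blue), "vfov" (degrees; the focal length in pixels is half the picture's height over the tangent of half this angle, whatever the lens; pixels are square), "cx", "cy" (the principal point, pixels), "rvec" (rotation vector, rad) and "tvec" (3), from world to camera coordinates, as OpenCV has them; the wrist camera has in their place "mount" (4x4, takes a point from camera to tool coordinates, whose origin is the TCP and whose axes are the tool frame's). Camera axes: x right, y down, z forward; pixel columns grow to the right and rows downward; lengths in mm; the calibration is good to about 2 mm. A picture is of the moment at which its call begins: read the wrist's pose just before it. There is no depth.
- env.job_done(): hands the job in, once; it reports no verdict.
Trained networks look in a picture, given as the dict that the camera call returned (one of the last four; its "shot" number tells which), for a name from the list of things; names that differ only in an ending like _2 or _b are one class to them, and where a whole thing is asked for, a point or a joint stands for the part that bears it (a point fixed in the world has none). Each returns a list of dicts, best first, with "confidence" (0 to 1); they miss things now and then, are a little off and sometimes report something else, mostly with a low value. They report only what shows in the picture. A call takes as long as a camera call. They do not tell look-alikes from the thing itself.
- nets.look_for(picture, thing): "point" ([x, y, z] in mm, in the coordinates of the camera as it stood for that picture, good to about 4 mm: the middle of the surface that is visible of it).
- nets.mark_of(picture, thing): "point" ([x, y, z] in mm, in the coordinates of the camera as it stood for that picture, good to about 4 mm: a listed point, or the origin of a listed thing).
The state is a dict: "t": time; "joints": joint angles; "qvel": joint speeds; "tau": joint torques, N m; "eef_pos": TCP position; "tcp_rot": TCP orientation; "ft_force": force on the tool from outside, world axes, zero at the start; "moment": the same for the moment, N m; "opening": opening from 0.0 (shut) to 1.0 (fully open).
Only numpy, scipy, OpenCV 4.12 (cv2) and the standard library are available. Lean on these libraries where they do the work, as an engineer would, in place of code of your own. Each camera call takes 0.05 s, during which the arm holds its last target. There are 200 camera calls.

TASK

The sliding fence of the caramel cutting guide is locked by the red clamp knob, which has a left-hand thread: loosen it by turning it clockwise (seen from above) by at least half a turn, without tightening it or dragging the clamped fence. Then take the fence by its blue handle and slide it along its channel until it squares up the caramel bar and presses it home against the steel end stop, wherever that has been set: hold a definite push of about 10 N for a moment, never above 25 N, which would dent the caramel. Let go, leaving the bar flush against the stop, the fence against the bar, the knob loose, and the other things where they were.

Things in the scene. Friction and masses are not known exactly. Their poses are not given: they have to be found in the camera images.
- cutter: Caramel cutting guide fixed on the counter, a white board 20 mm thick. Origin on the counter, on the channel's centre line; y runs along the channel to the end stop, z up. Board: x -70 to 130, y -200 to 200 mm. Steel rails: tops z 32, inner faces x -28 and 28, y 0 to 185. Aluminium bridge at y -90, top z 54. Steel end stop across the rails, 34 mm above the board; see slab_mid for its place.
- knob (a joint): Clamp knob's turn, rad: 0 at the start (tight), growing clockwise seen from above, which loosens it (left-hand thread); end stop at 4.4. Negative is tightening. Knob and clamp foot rise 1.9 mm per rad. Steady friction about 0.2 N m; it stays where left. From half a turn the foot clears the fence's bar and the 4 mm step on its tail, which must pass under the foot.
- knob_grip (a point): Centre of the clamp knob's red grip bar: 46 mm long along this point's x, 14 mm thick along its y, 28 mm high, over a black disc 38 mm across. Turns and rises with the knob; at the start the bar lies across the channel at cutter x 0, y -90, height 80 mm.
- fence_grip (a point): Point inside the fence's blue handle, 16 mm below its top, 76 mm above the counter. Handle 30 mm (x, across channel) x 14 mm (y, along it), 36 mm tall, on an aluminium head 50 x 16 x 36 mm; the pressing face is 8 mm from this point along +y (to the stop). A bar 24 mm wide runs back from the head under the bridge. Loose, 0.35 kg, 2 to 3 mm side play, drags under 6 N.
- slab_mid (a point): Centre of the caramel bar, brown with a gold band: 40 (x) x 60 (y, along the channel) x 25 mm high, about 90 g, loose and a little askew in the channel between fence and end stop. The end stop is rigid and set differently each time: its face lies 147 to 163 mm from the cutter's origin along y, not measured (see or feel it). Home, the bar's centre is 30 mm before that face.
- sweet_a: Bystander: light brown wrapped sweet, 28 x 18 x 14 mm, on the board beside the channel. Origin under its centre.
- sweet_b: Bystander: dark wrapped sweet of the same size, on the board beside the channel.
- palette_knife: Bystander: palette knife, 200 mm long, lying on the counter.
- jar: Bystander: gold jar with a brass cap, 70 mm across, 110 mm high, on the counter; origin under its centre.
- tin: Bystander: red and brass tin, 80 mm across, 90 mm high, on the counter; origin under its centre.
- weight: Bystander: brass scale weight, 48 mm across, 58 mm high, on the counter; origin under its centre.
Mind the look-alikes: they are no part of the job. What is meant by the part that bears slab_mid is not purple, turquoise or white, and is the smaller of those in its own colour.

How it is judged:
By the outcome, as a careful person would: the job done as asked, in the order asked, and still so for the second after the job is handed in, with the robot touching nothing.
It also fails if it takes over 61 s, if anything falls off the work surface, if the arm or the gripper's body presses on something with over 40 N, if the wrist force passes 120 N, or if a joint passes its speed limit or range.

## Working session

There is one attempt and no reset: what is moved stays moved. The work goes in short steps, Python scripts to look and compute and a tool call to move; the robot and the scene stay as the last step left them, time stands still between calls to the robot, and variables do not carry over. Pictures are saved under pics/ and viewed, about 8 in all and at most 12, crops included, and the job is handed in when it is done.

Besides the shell and the picture viewer there is one more tool, called after "Request:" by a JSON object that holds its "fn" and its "kwargs", one argument or row to a line. apply_moves: Moves the arm, as the interface text tells. Its arguments: {"type":"object","properties":{"increments":{"type":"array"}},"required":["increments"]}

```bash
ls; mkdir -p pics; cat > h.py <<'E'
import numpy as np, cv2
from scipy.spatial.transform import Rotation as R
from cell import readout, read_camera, env, nets
def towrld(pic,p,st=None):
    p=np.array(p,float)
    if 'rvec' in pic:
        M=cv2.Rodrigues(np.array(pic['rvec'],float))[0]; return M.T@(p-np.array(pic['tvec']).ravel())
    m=np.array(pic['mount']); q=m[:3,:3]@p+m[:3,3]
    return R.from_euler('xyz',st['tcp_rot']).as_matrix()@q+np.array(st['eef_pos'])
def proj(pic,P,st=None):
    P=np.atleast_2d(P).astype(float)
    if 'rvec' in pic:
        M=cv2.Rodrigues(np.array(pic['rvec'],float))[0]; c=P@M.T+np.array(pic['tvec']).ravel()
    else:
        T=R.from_euler('xyz',st['tcp_rot']).as_matrix(); m=np.array(pic['mount'])
        c=((P-np.array(st['eef_pos']))@T-m[:3,3])@m[:3,:3]
    f=200/np.tan(np.radians(pic['vfov'])/2)
    return np.c_[f*c[:,0]/c[:,2]+pic['cx'],f*c[:,1]/c[:,2]+pic['cy']]
def ray(pic,uv,z,st=None):
    f=200/np.tan(np.radians(pic['vfov'])/2)
    d=np.array([(uv[0]-pic['cx'])/f,(uv[1]-pic['cy'])/f,1.])
    o=towrld(pic,[0,0,0],st); e=towrld(pic,d,st)-o
    return o+e*(z-o[2])/e[2]
E
python3 - <<'E'
from h import *
st=readout.state(); print(st, env.grip_point_offset)
for n in ['top','scene']:
    p=read_camera(n); cv2.imwrite(f'pics/{n}.png',p['img'][:,:,::-1])
    print(n,p['vfov'])
    for t in ['cutter','knob_grip','fence_grip','slab_mid','sweet_a','jar','tin','weight','palette_knife']:
        print(t,[(np.round(towrld(p,d['point'])).tolist(),round(d['confidence'],2)) for d in nets.mark_of(p,t)[:4]])
E
```

```text
pics
{'t': 0.0, 'joints': array([-1.27861329e+00,  4.91574760e-01,  1.55947143e+00, -1.13440820e-05,
        1.09170527e+00, -1.05591342e-01]), 'qvel': array([-1.54833756e-03,  3.50805411e-04, -6.12358047e-05,  5.05059381e-04,
       -6.15992999e-05,  1.14864265e-04]), 'tau': array([-2.70934024e-04, -6.12653947e+01, -2.58191621e+01,  6.91592158e-02,
        4.81527625e-02, -1.36040594e-04]), 'eef_pos': array([ 242.05377822, -575.94661672,  214.04473933]), 'tcp_rot': array([-1.57194974e+00,  1.12127831e-04, -2.74381311e+00]), 'ft_force': array([-0.20001311, -0.71433922, -0.27969014]), 'moment': array([ 0.0663386 , -0.01127798, -0.02039347]), 'opening': 1.0002243923300478} 18.8
top 53.912666157990564
cutter [([577.0, -4.0, 1.0], 0.55)]
knob_grip [([578.0, -95.0, 81.0], 0.69)]
fence_grip [([579.0, 25.0, 74.0], 0.84)]
slab_mid [([637.0, 272.0, 16.0], 0.91), ([502.0, 265.0, 16.0], 0.73), ([577.0, 105.0, 33.0], 0.66), ([414.0, 131.0, 19.0], 0.65)]
sweet_a [([678.0, -74.0, 22.0], 0.58), ([674.0, 45.0, 25.0], 0.5)]
jar [([488.0, -406.0, 1.0], 0.66)]
tin [([636.0, -360.0, 1.0], 0.91)]
weight [([613.0, 378.0, 2.0], 0.68), ([574.0, 28.0, 74.0], 0.29)]
palette_knife [([416.0, 405.0, 2.0], 0.61)]
scene 50.66128768245475
cutter [([577.0, -7.0, -1.0], 0.85)]
knob_grip []
fence_grip [([575.0, 29.0, 77.0], 0.58)]
slab_mid [([632.0, 272.0, 10.0], 0.91), ([407.0, 125.0, 20.0], 0.85), ([503.0, 271.0, 15.0], 0.79), ([414.0, -28.0, 17.0], 0.65)]
sweet_a [([673.0, 46.0, 18.0], 0.62), ([675.0, -73.0, 20.0], 0.58)]
jar [([484.0, -402.0, 2.0], 0.69), ([633.0, -361.0, -1.0], 0.16)]
tin [([632.0, -360.0, -2.0], 0.73)]
weight [([608.0, 377.0, 3.0], 0.9)]
palette_knife [([417.0, 402.0, -2.0], 0.88)]
```

View pics/top.png

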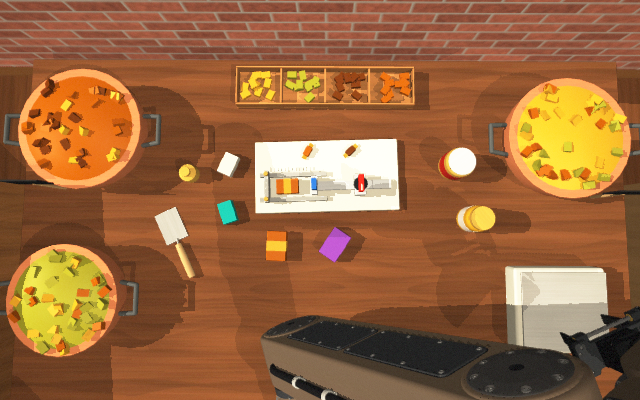

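View pics/scene.png

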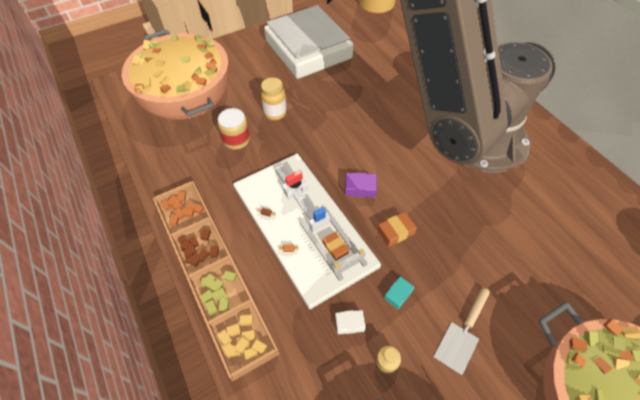

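Real slab: the orange bar in the channel (~(577,105)); the loose larger orange block and the purple, turquoise and white ones are look-alikes. The board is nearly aligned with world y. Next I'll move over the knob, pre-turning the wrist.

```bash
cat >> h.py <<'E'
def plan(pos,zang=None,dz=45,da=9,n=5):
    """rows toward world TCP pos with tool z at world angle zang (rad), tool down."""
    st=readout.state(); p=np.array(st['eef_pos']); T=R.from_euler('xyz',st['tcp_rot'])
    print('t',round(st['t'],2),'pos',p.round(1),'zang',np.degrees(np.arctan2(*T.as_matrix()[[1,0],2])).round(1),'F',st['ft_force'].round(1),'j',st['joints'].round(2))
    for i in range(n):
        d=np.array(pos)-p; L=np.linalg.norm(d); s=d*min(1,dz/max(L,1e-6))
        M=T.as_matrix(); za=np.arctan2(M[1,2],M[0,2])
        if zang is None: rv=np.zeros(3)
        else:
            a=np.radians(da); e=(zang-za+np.pi)%(2*np.pi)-np.pi
            z1=za+np.clip(e,-a,a)
            G=np.array([[np.sin(z1),0,np.cos(z1)],[-np.cos(z1),0,np.sin(z1)],[0,-1,0]])
            rv=(T.inv()*R.from_matrix(G)).as_rotvec(degrees=True)
            n_=np.linalg.norm(rv); rv=rv*min(1,da/max(n_,1e-6))
        print((M.T@s/10).round(2).tolist(),rv.round(1).tolist()); p=p+s; T=T*R.from_rotvec(rv,degrees=True)
E
python3 -c "
from h import *
plan([577,-93,190],np.pi/2,n=15)
p=read_camera('wrist');print(p['mount'])"
```

```text
t 1.0 pos [ 242.1 -576.2  214.7] zang -67.2 F [-0.3  0.1 -0.2] j [-1.28  0.49  1.56  0.    1.09 -0.11]
[-3.79, 0.19, -2.41] [-0.0, -9.0, 0.0]
[-4.12, 0.19, -1.79] [-0.0, -9.0, 0.0]
[-4.35, 0.19, -1.12] [0.0, -9.0, 0.0]
[-4.48, 0.19, -0.43] [0.0, -9.0, 0.0]
[-4.49, 0.19, 0.28] [0.0, -9.0, 0.0]
[-4.39, 0.19, 0.97] [0.0, -9.0, 0.0]
[-4.18, 0.19, 1.65] [0.0, -9.0, 0.0]
[-3.87, 0.19, 2.28] [-0.0, -9.0, -0.0]
[-3.47, 0.19, 2.86] [-0.0, -9.0, -0.0]
[-2.98, 0.19, 3.37] [-0.0, -9.0, -0.0]
[-2.41, 0.19, 3.79] [-0.0, -9.0, -0.0]
[-1.79, 0.19, 4.12] [-0.0, -9.0, -0.0]
[-1.12, 0.19, 4.35] [-0.0, -9.0, -0.0]
[-0.03, 0.01, 0.34] [-0.0, -9.0, -0.0]
[0.0, 0.0, 0.0] [-0.0, -9.0, -0.0]
[[-4.73253653e-04  9.69967428e-01  2.43234380e-01 -6.84080728e+01]
 [-4.54227735e-04 -2.43234591e-01  9.69967385e-01 -1.70605699e+02]
 [ 9.99999785e-01  3.48556806e-04  5.55697766e-04 -6.22080852e-01]
 [ 0.00000000e+00  0.00000000e+00  0.00000000e+00  1.00000000e+00]]
```

Request:
{"fn": "apply_moves", "kwargs": {
  "increments": [
    [[-3.8,0.2,-2.4],[0,-9,0],5],
    [[-4.1,0.2,-1.8],[0,-9,0],5],
    [[-4.35,0.2,-1.1],[0,-9,0],5],
    [[-4.5,0.2,-0.4],[0,-9,0],5],
    [[-4.5,0.2,0.3],[0,-9,0],5]
  ]
}}

```text
t: 1.68
eef_pos: [371.3, -388.0, 204.0]
tcp_rot: [-1.57, -0.001, -1.939]
ft_force: [-0.5, -0.3, -0.3]
opening: 0.547
```

Request:
{"fn": "apply_moves", "kwargs": {
  "increments": [
    [[-4.4,0.2,1.0],[0,-9,0],5],
    [[-4.2,0.2,1.65],[0,-9,0],5],
    [[-3.9,0.2,2.3],[0,-9,0],5],
    [[-3.5,0.2,2.9],[0,-9,0],5],
    [[-3.0,0.2,3.4],[0,-9,0],5]
  ]
}}

```text
t: 2.3
eef_pos: [498.6, -192.1, 194.4]
tcp_rot: [-1.57, -0.003, -1.128]
ft_force: [1.0, -0.5, 0.2]
opening: 0.527
```

```bash
python3 -c "
from h import *
plan([577,-60,190],np.pi/2,n=10)"
```

```text
t 2.3 pos [ 498.6 -192.1  194.4] zang 25.4 F [ 1.  -0.5  0.2] j [-0.49  0.38  1.81 -0.    0.95 -0.93]
[-2.51, 0.12, 3.73] [-0.0, -9.0, 0.2]
[-1.9, 0.13, 4.08] [-0.0, -9.0, 0.0]
[-1.23, 0.13, 4.33] [-0.0, -9.0, 0.0]
[-0.22, 0.05, 1.85] [-0.0, -9.0, 0.0]
[0.0, 0.0, 0.0] [0.0, -9.0, -0.0]
[0.0, 0.0, 0.0] [0.0, -9.0, -0.0]
[0.0, 0.0, 0.0] [-0.0, -9.0, -0.0]
[0.0, 0.0, 0.0] [-0.0, -1.6, -0.0]
[0.0, 0.0, 0.0] [-0.0, 0.0, -0.0]
[0.0, 0.0, 0.0] [-0.0, 0.0, -0.0]
```

Request:
{"fn": "apply_moves", "kwargs": {
  "increments": [
    [[-2.5,0.1,3.7],[0,-9.5,0.2],5],
    [[-1.9,0.1,4.1],[0,-9.5,0],5],
    [[-1.2,0.1,4.3],[0,-9.5,0],5],
    [[-0.2,0.1,1.9],[0,-9.5,0],5],
    [[0,0,0],[0,-9.5,0],5]
  ]
}}

```text
t: 2.92
eef_pos: [578.7, -51.1, 190.4]
tcp_rot: [-1.57, -0.002, -0.266]
ft_force: [-0.8, -0.3, 0.1]
opening: 0.525
```

Request:
{"fn": "apply_moves", "kwargs": {
  "increments": [
    [[0,0,0],[0,-9.5,0],5],
    [[0,0,0],[0,-9.5,0],5],
    [[0,0,0],[0,-1,0],5],
    [[0,0,0],[0,0,0],5],
    [[0,0,0],[0,0,0],5]
  ]
}}

```text
t: 3.55
eef_pos: [578.9, -50.4, 190.4]
tcp_rot: [-1.571, -0.002, 0.09]
ft_force: [0.8, 0.0, 0.0]
opening: 0.523
```

```bash
python3 - <<'E'
from h import *
st=readout.state(); p=read_camera('wrist'); cv2.imwrite('pics/w1.png',p['img'][:,:,::-1])
for t in ['knob_grip','fence_grip','slab_mid','cutter']:
    print(t,[(np.round(towrld(p,d['point'],st)).tolist(),round(d['confidence'],2)) for d in nets.mark_of(p,t)[:4]])
plan([577,-90,190],np.pi/2,n=1)
E
```

```text
knob_grip [([580.0, -97.0, 79.0], 0.75)]
fence_grip [([579.0, 31.0, 78.0], 0.87), ([638.0, -361.0, -1.0], 0.21)]
slab_mid [([508.0, 271.0, 14.0], 0.72), ([413.0, 134.0, 21.0], 0.71), ([577.0, 102.0, 31.0], 0.62), ([422.0, -30.0, 22.0], 0.59)]
cutter [([577.0, -5.0, 3.0], 0.73)]
t 3.8 pos [578.9 -50.4 190.4] zang 95.2 F [0.5 0.5 0.1] j [-0.2   0.45  1.7   0.    0.99 -1.86]
[-0.55, 0.04, -3.93] [-0.0, 5.2, 0.1]
```

View pics/w1.png

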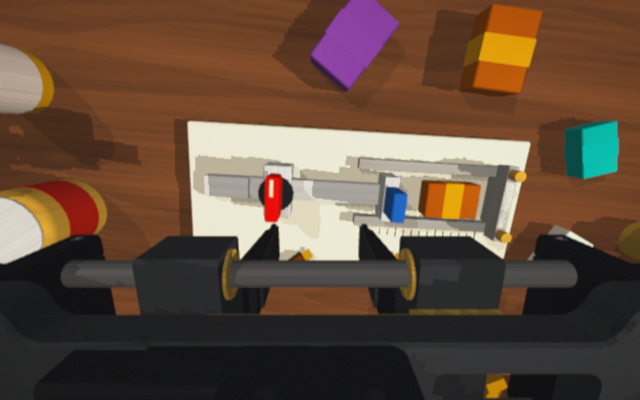

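The wrist view shows the knob at (273,195), blue handle (396,205), slab (450,200), end stop (493,200), and near board corners (190,121) and (529,142).

```bash
python3 - <<'E'
from h import *
st=readout.state(); p=read_camera('wrist')
a=ray(p,(190,121),20,st);b=ray(p,(529,142),20,st)
print(a,b,np.linalg.norm(b-a)); d=(b-a)/np.linalg.norm(b-a); print('yaw deg',np.degrees(np.arctan2(-d[0],d[1])))
q=read_camera('top')
c=[ray(q,uv,20) for uv in [(255,143),(397,139),(399,210),(257,213)]]
for x in c: print(x.round(1))
for i,j in [(1,0),(2,3)]:
    d=c[j]-c[i]; print('yaw',np.degrees(np.arctan2(-d[0],d[1])),np.linalg.norm(d))
# knob bar orientation from red mask (wrist)
for n,pp,s in(('w',p,st),('t',q,None)):
    h=cv2.cvtColor(pp['img'],cv2.COLOR_RGB2HSV)
    uv=proj(pp,[[579,-95,85]],s)[0]
    m=((h[...,0]<6)|(h[...,0]>174))&(h[...,1]>170)&(h[...,2]>90)
    yy,xx=np.nonzero(m); k=np.hypot(xx-uv[0],yy-uv[1])<40
    if k.sum()>10:
        r=cv2.minAreaRect(np.c_[xx[k],yy[k]].astype(np.float32)); P=cv2.boxPoints(r)
        print(n,k.sum(),r,[ray(pp,u,94,s).round(1)[:2].tolist() for u in P])
E
```

```text
[ 515.01839257 -203.46469511   20.        ] [502.41050259 189.09552898  20.        ] 392.762636239489
yaw deg 1.8395410782878452
[697.6 194.8  20. ]
[ 710.6 -204.2   20. ]
[ 510.9 -207.5   20. ]
[501.1 185.5  20. ]
yaw 1.8687713318930559 399.1708359124395
yaw 1.4209448428996918 393.0771850370031
w 680 ((273.0, 198.0), (46.0, 18.0), 90.0) [[556.8, -103.2], [555.3, -86.4], [600.4, -83.6], [602.1, -101.1]]
```

```bash
python3 - <<'E'
from h import *
plan([579.5,-95,120],np.radians(91.3),dz=40,n=5)
E
```

```text
t 3.9 pos [578.9 -50.4 190.4] zang 95.3 F [-0.2 -0.5  0.1] j [-0.2   0.45  1.7   0.    0.99 -1.86]
[-0.17, 3.38, -2.13] [-0.0, 4.0, 0.1]
[-0.02, 3.38, -2.14] [0.0, 0.0, 0.0]
[-0.0, 0.28, -0.18] [-0.0, -0.0, -0.0]
[0.0, 0.0, 0.0] [-0.0, -0.0, -0.0]
[0.0, 0.0, 0.0] [-0.0, -0.0, -0.0]
```

Request:
{"fn": "apply_moves", "kwargs": {
  "increments": [
    [[-0.2,3.4,-2.1],[0,4,0.1],5],
    [[0,3.4,-2.1],[0,0,0],5],
    [[0,0.3,-0.2],[0,0,0],5],
    [[0,0,0],[0,0,0],5],
    [[0,0,0],[0,0,0],5]
  ]
}}

```text
t: 4.53
eef_pos: [580.8, -94.4, 120.6]
tcp_rot: [-1.571, -0.004, 0.02]
ft_force: [0.4, -0.7, 0.7]
opening: 0.525
```

```bash
python3 - <<'E'
from h import *
plan([579.5,-95,70],np.radians(91.3),dz=15,n=5)
st=readout.state(); p=read_camera('wrist'); cv2.imwrite('pics/w2.png',p['img'][:,:,::-1])
print([(np.round(towrld(p,d['point'],st),1).tolist(),round(d['confidence'],2)) for d in nets.mark_of(p,'knob_grip')[:2]])
print(proj(p,[[579.5,-95,94],[579.5,-102,94],[579.5,-88,94]],st).round(0))
E
```

```text
t 4.53 pos [580.8 -94.4 120.6] zang 91.2 F [ 0.4 -0.7  0.7] j [-0.27  0.55  1.75  0.    0.84 -1.87]
[-0.04, 1.5, -0.02] [0.0, -0.1, 0.2]
[-0.04, 1.5, -0.02] [0.0, 0.0, -0.0]
[-0.04, 1.5, -0.02] [0.0, 0.0, 0.0]
[-0.01, 0.56, -0.01] [0.0, -0.0, -0.0]
[0.0, 0.0, 0.0] [0.0, 0.0, -0.0]
[([577.1, -94.1, 79.1], 0.78)]
[[317. 225.]
 [307. 225.]
 [327. 225.]]
```

View pics/w2.png

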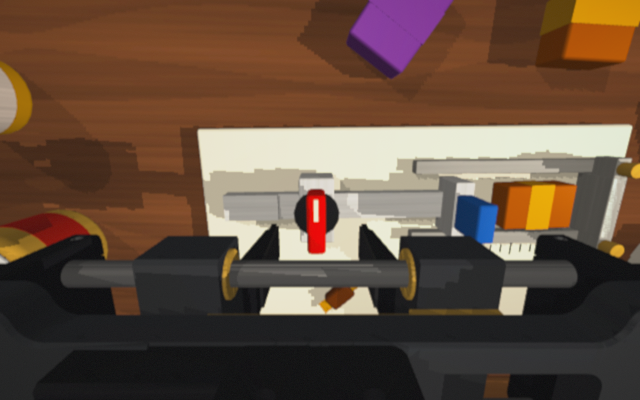

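Bar centred at about column 316, row 222, matching the predicted (317,225). Descending.

Request:
{"fn": "apply_moves", "kwargs": {
  "increments": [
    [[-0.05,1.5,0],[0,0,0.2],5],
    [[-0.05,1.5,0],[0,0,0],5],
    [[-0.05,1.5,0],[0,0,0],5],
    [[0,0.55,0],[0,0,0],5],
    [[0,0,0],[0,0,0],5]
  ]
}}

```text
t: 5.25
eef_pos: [579.1, -93.8, 66.4]
tcp_rot: [-1.571, -0.0, 0.021]
ft_force: [-0.6, -0.0, 0.4]
opening: 0.528
```

Request:
{"fn": "apply_moves", "kwargs": {
  "increments": [
    [[0,0,0],[0,0,0],2],
    [[0,0,0],[0,0,0],1],
    [[0,0,0],[0,0,0],0.5],
    [[0,0,0],[0,0,0],0.5],
    [[0,0,0],[0,0,0],0.5]
  ]
}}

```text
t: 5.88
eef_pos: [579.8, -96.1, 67.5]
tcp_rot: [-1.575, -0.002, 0.022]
ft_force: [-0.9, -8.1, -4.8]
opening: 0.143
```

```bash
python3 - <<'E'
from h import *
print(readout.state()['moment'])
plan([579.5,-95,70],np.radians(91.3),dz=15,n=1)
E
```

```text
[-1.35900843  0.0084593   0.12024326]
t 5.88 pos [579.8 -96.1  67.5] zang 91.3 F [-0.9 -8.1 -4.8] j [-0.28  0.62  1.79 -0.    0.73 -1.86]
[-0.02, -0.25, 0.11] [0.2, -0.0, 0.1]
```

Request:
{"fn": "apply_moves", "kwargs": {
  "increments": [
    [[0,-0.02,0],[0,6,0],0.5],
    [[0,-0.02,0],[0,6,0],0.5],
    [[0,-0.02,0],[0,6,0],0.5],
    [[0,-0.02,0],[0,6,0],0.5],
    [[0,-0.02,0],[0,6,0],0.5]
  ]
}}

```text
t: 6.5
eef_pos: [579.9, -96.0, 68.2]
tcp_rot: [-1.573, -0.004, -0.516]
ft_force: [0.5, 0.1, -0.9]
opening: 0.148
```

```bash
python3 - <<'E'
from h import *
print(readout.state()['moment'])
plan([579.5,-95,70],None,dz=15,n=1)
E
```

```text
[ 0.19840616 -0.22875895  0.21103778]
t 6.5 pos [579.9 -96.   68.2] zang 60.4 F [ 0.5  0.1 -0.9] j [-0.28  0.62  1.79 -0.    0.73 -1.33]
[-0.08, -0.19, 0.07] [0.0, 0.0, 0.0]
```

Request:
{"fn": "apply_moves", "kwargs": {
  "increments": [
    [[0,-0.04,0],[0,9,0],0.5],
    [[0,-0.04,0],[0,9,0],0.5],
    [[0,-0.03,0],[0,9,0],0.5],
    [[0,-0.03,0],[0,9,0],0.5],
    [[0,-0.03,0],[0,9,0],0.5]
  ]
}}

```text
t: 7.12
eef_pos: [580.4, -95.7, 69.7]
tcp_rot: [-1.568, -0.005, -1.325]
ft_force: [1.0, 0.3, -2.1]
opening: 0.142
```

Request:
{"fn": "apply_moves", "kwargs": {
  "increments": [
    [[0,-0.03,0],[0,9,0],0.5],
    [[0,-0.03,0],[0,9,0],0.5],
    [[0,-0.03,0],[0,9,0],0.5],
    [[0,-0.03,0],[0,9,0],0.5],
    [[0,-0.03,0],[0,9,0],0.5]
  ]
}}

```text
t: 7.75
eef_pos: [580.9, -95.8, 71.2]
tcp_rot: [-1.564, -0.002, -2.134]
ft_force: [1.5, 0.1, -1.3]
opening: 0.147
```

Request:
{"fn": "apply_moves", "kwargs": {
  "increments": [
    [[0,-0.03,0],[0,9,0],0.5],
    [[0,-0.03,0],[0,9,0],0.5],
    [[0,-0.03,0],[0,9,0],0.5],
    [[0,-0.03,0],[0,9,0],0.5],
    [[0,-0.03,0],[0,9,0],0.5]
  ]
}}

```text
t: 8.38
eef_pos: [581.2, -96.3, 72.8]
tcp_rot: [-1.563, 0.004, -2.943]
ft_force: [0.5, -1.1, -1.2]
opening: 0.146
```

```bash
python3 - <<'E'
from h import *
print(readout.state()['moment'])
plan([579.5,-95,70],None,dz=15,n=1)
E
```

```text
[-0.06707772  0.02609154  0.25592634]
t 8.38 pos [581.2 -96.3  72.8] zang -78.7 F [ 0.5 -1.1 -1.2] j [-0.27  0.61  1.79 -0.01  0.73  1.1 ]
[0.15, 0.27, -0.16] [0.0, 0.0, 0.0]
```

Turned 170° so far; continue to about 215° for margin (the end stop is at 252°).

Request:
{"fn": "apply_moves", "kwargs": {
  "increments": [
    [[0,-0.03,0],[0,9,0],0.5],
    [[0,-0.03,0],[0,9,0],0.5],
    [[0,-0.03,0],[0,9,0],0.5],
    [[0,-0.03,0],[0,9,0],0.5],
    [[0,-0.03,0],[0,9,0],0.5]
  ]
}}

```text
t: 9.0
eef_pos: [581.1, -96.9, 74.3]
tcp_rot: [-1.567, 0.009, 2.53]
ft_force: [0.6, -0.6, -0.6]
opening: 0.146
```

Request:
{"fn": "apply_moves", "kwargs": {
  "increments": [
    [[0,0,0],[0,0,0],0.5],
    [[0,0,0],[0,0,0],4],
    [[0,0,0],[0,0,0],5],
    [[0,0,0],[0,0,0],5],
    [[0,-1,0],[0,0,0],5]
  ]
}}

```text
t: 9.62
eef_pos: [580.8, -96.6, 84.4]
tcp_rot: [-1.567, 0.008, 2.538]
ft_force: [0.0, -0.0, -0.2]
opening: 0.494
```

```bash
python3 - <<'E'
from h import *
plan([577.5,-20,150],np.radians(-88.2),dz=40,n=5)
E
```

```text
t 9.62 pos [580.8 -96.6  84.4] zang -124.6 F [ 0.  -0.  -0.2] j [-0.27  0.6   1.78 -0.01  0.76  1.91]
[1.81, -2.62, -2.42] [-0.3, -9.0, -0.4]
[1.43, -2.6, -2.68] [-0.0, -9.0, -0.0]
[0.52, -1.36, -1.51] [-0.0, -9.0, -0.0]
[0.0, 0.0, 0.0] [0.0, -9.0, 0.0]
[0.0, 0.0, 0.0] [0.0, -0.4, 0.0]
```

Request:
{"fn": "apply_moves", "kwargs": {
  "increments": [
    [[0,-3.0,0],[0,0,0],5],
    [[1.8,-2.6,-2.4],[-0.3,-9,-0.4],5],
    [[1.4,-2.6,-2.7],[0,-9,0],5],
    [[0.6,-1.0,-3.0],[0,-9,0],5],
    [[0.3,0,-3.0],[0,-9.3,0],5]
  ]
}}

```text
t: 10.25
eef_pos: [581.9, 26.3, 183.5]
tcp_rot: [-1.571, 0.005, -3.094]
ft_force: [-0.0, -0.1, -0.3]
opening: 0.524
```

```bash
python3 - <<'E'
from h import *
st=readout.state(); p=read_camera('wrist'); cv2.imwrite('pics/w3.png',p['img'][:,:,::-1])
for t in ['knob_grip','fence_grip','slab_mid','cutter']:
    print(t,[(np.round(towrld(p,d['point'],st),1).tolist(),round(d['confidence'],2)) for d in nets.mark_of(p,t)[:4]])
plan([577,27,130],np.radians(-88.2),dz=40,n=3)
E
```

```text
knob_grip [([581.8, -95.6, 86.1], 0.84)]
fence_grip [([577.5, 30.4, 78.8], 0.92)]
slab_mid [([633.5, 269.8, 12.0], 0.8), ([505.8, 270.0, 12.7], 0.71), ([421.6, -27.7, 22.4], 0.65), ([577.0, 104.1, 30.3], 0.59)]
cutter [([580.5, -5.7, 2.7], 0.72)]
t 10.5 pos [581.5  24.9 181.9] zang -87.7 F [-0.3  0.7 -0.5] j [-0.07  0.46  1.71  0.    0.97  1.46]
[0.35, 3.98, -0.17] [0.0, 0.5, -0.2]
[0.1, 1.21, -0.05] [0.0, 0.0, 0.0]
[0.0, 0.0, 0.0] [0.0, 0.0, 0.0]
```

View pics/w3.png

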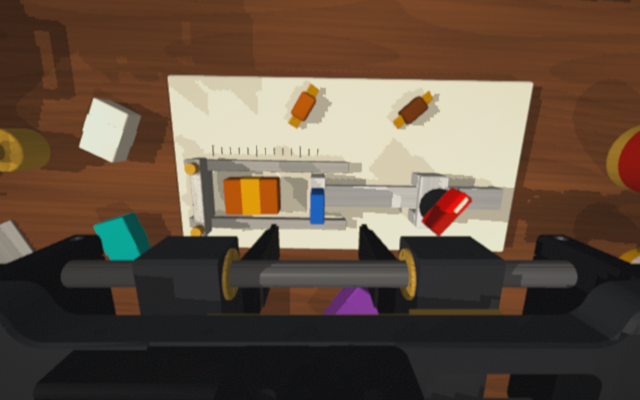

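The knob is now askew (turned about 215°). The handle is at (317,205), the slab at (250,196), the stop's inner edge near column 212. I'll refine the handle and slab with colour masks.

```bash
python3 - <<'E'
from h import *
st=readout.state(); p=read_camera('wrist')
h=cv2.cvtColor(p['img'],cv2.COLOR_RGB2HSV)
m=((h[...,0]>100)&(h[...,0]<125)&(h[...,1]>150)).astype(np.uint8); m[:, :280]=0; m[:,350:]=0
yy,xx=np.nonzero(m); print(xx.min(),xx.max(),yy.min(),yy.max())
for r in (yy.min()+4,yy.max()-4):
    c=xx[yy==r]; print(r,c.min(),c.max(),[ray(p,(k,r),92,st).round(1) for k in (c.min(),c.max()+1)])
print('top mid bottom row', ray(p,(317,yy.max()+1),92,st).round(1))
print('stop edge z54', ray(p,(212,165),54,st).round(1), ray(p,(212,215),54,st).round(1))
print('slab ends z45', ray(p,(223,196),45,st).round(1), ray(p,(279,196),45,st).round(1))
E
```

```text
309 322 189 222
193 310 321 [array([593.,  34.,  92.]), array([593.4,  22.8,  92. ])]
218 309 322 [array([568.7,  34.1,  92. ]), array([569.2,  20.8,  92. ])]
top mid bottom row [564.   26.3  92. ]
stop edge z54 [610.4 137.6  54. ] [556.1 140.2  54. ]
slab ends z45 [575.6 130.5  45. ] [578.1  68.9  45. ]
```

Request:
{"fn": "apply_moves", "kwargs": {
  "increments": [
    [[0.35,3.0,-0.27],[0,0.5,-0.2],5],
    [[0,3.5,0],[0,0,0],5],
    [[0,2.6,0],[0,0,0],5],
    [[0,1.5,0],[0,0,0],5],
    [[0,0,0],[0,0,0],5]
  ]
}}

```text
t: 11.18
eef_pos: [578.6, 22.6, 73.3]
tcp_rot: [-1.571, 0.0, -3.123]
ft_force: [0.7, 0.5, -0.2]
opening: 0.526
```

```bash
python3 - <<'E'
from h import *
plan([578,27.5,62],np.radians(-88.2),dz=20,n=4)
E
```

```text
t 11.18 pos [578.6  22.6  73.3] zang -88.9 F [ 0.7  0.5 -0.2] j [-0.08  0.6   1.81  0.    0.73  1.48]
[0.05, 1.13, -0.49] [0.0, -0.7, -0.0]
[0.0, 0.0, 0.0] [-0.0, -0.0, 0.0]
[0.0, 0.0, 0.0] [0.0, -0.0, -0.0]
[0.0, 0.0, 0.0] [0.0, 0.0, 0.0]
```

Request:
{"fn": "apply_moves", "kwargs": {
  "increments": [
    [[0.05,0.6,-0.5],[0,-0.7,0],5],
    [[0,0.4,0],[0,0,0],5],
    [[0,0,0],[0,0,0],2.5],
    [[0,0,0],[0,0,0],1],
    [[0,0,0],[0,0,0],0.5]
  ]
}}

```text
t: 11.8
eef_pos: [579.3, 27.7, 65.2]
tcp_rot: [-1.57, 0.004, -3.11]
ft_force: [-0.6, 0.0, 0.4]
opening: 0.265
```

Request:
{"fn": "apply_moves", "kwargs": {
  "increments": [
    [[0,0,0],[0,0,0],0.5],
    [[0,0,0],[0,0,0],0.5],
    [[0,0,0],[0,0,0],0.5],
    [[0,0,0],[0,0,0],0.5],
    [[0,0,0],[0,0,0],0.5]
  ]
}}

```text
t: 12.42
eef_pos: [579.3, 27.7, 65.4]
tcp_rot: [-1.57, 0.004, -3.11]
ft_force: [-0.3, -0.1, 1.1]
opening: 0.141
```

```bash
python3 - <<'E'
from h import *
print(readout.state()['moment'])
plan([576.5,50,62],np.radians(-88.2),dz=7,n=5)
E
```

```text
[ 0.11421478 -0.03926872  0.02354111]
t 12.43 pos [579.3  27.7  65.4] zang -88.2 F [-0.3 -0.1  1.1] j [-0.07  0.61  1.81  0.    0.71  1.47]
[0.07, 0.11, -0.69] [-0.0, 0.0, -0.2]
[0.07, 0.11, -0.69] [0.0, -0.0, -0.0]
[0.07, 0.11, -0.69] [0.0, 0.0, 0.0]
[0.02, 0.03, -0.17] [0.0, 0.0, 0.0]
[0.0, 0.0, 0.0] [0.0, 0.0, 0.0]
```

Request:
{"fn": "apply_moves", "kwargs": {
  "increments": [
    [[0,0,-0.45],[0,0,0],0.5],
    [[0,0,-0.45],[0,0,0],0.5],
    [[0,0,-0.45],[0,0,0],0.5],
    [[0,0,-0.45],[0,0,0],0.5],
    [[0,0,-0.4],[0,0,0],0.5]
  ]
}}

```text
t: 13.05
eef_pos: [578.6, 50.9, 65.4]
tcp_rot: [-1.57, 0.004, -3.11]
ft_force: [0.4, -2.7, -0.5]
opening: 0.147
```

Request:
{"fn": "apply_moves", "kwargs": {
  "increments": [
    [[0,0,-0.25],[0,0,0],0.5],
    [[0,0,-0.25],[0,0,0],0.5],
    [[0,0,-0.25],[0,0,0],0.5],
    [[0,0,-0.2],[0,0,0],0.5],
    [[0,0,-0.15],[0,0,0],0.5]
  ]
}}

```text
t: 13.68
eef_pos: [578.2, 62.8, 65.4]
tcp_rot: [-1.57, 0.004, -3.11]
ft_force: [0.0, -1.8, -0.8]
opening: 0.146
```

Request:
{"fn": "apply_moves", "kwargs": {
  "increments": [
    [[0,0,-0.12],[0,0,0],0.5],
    [[0,0,-0.12],[0,0,0],0.5],
    [[0,0,-0.12],[0,0,0],0.5],
    [[0,0,-0.12],[0,0,0],0.5],
    [[0,0,-0.12],[0,0,0],0.5]
  ]
}}

```text
t: 14.3
eef_pos: [578.1, 68.9, 65.4]
tcp_rot: [-1.57, 0.004, -3.11]
ft_force: [-0.0, -1.8, 0.4]
opening: 0.149
```

Request:
{"fn": "apply_moves", "kwargs": {
  "increments": [
    [[0,0,-0.08],[0,0,0],0.5],
    [[0,0,-0.08],[0,0,0],0.5],
    [[0,0,-0.08],[0,0,0],0.5],
    [[0,0,-0.08],[0,0,0],0.5],
    [[0,0,-0.08],[0,0,0],0.5]
  ]
}}

```text
t: 14.92
eef_pos: [577.9, 73.2, 65.4]
tcp_rot: [-1.57, 0.004, -3.11]
ft_force: [-0.0, -1.8, -0.5]
opening: 0.148
```

Request:
{"fn": "apply_moves", "kwargs": {
  "increments": [
    [[0,0,-0.06],[0,0,0],0.5],
    [[0,0,-0.06],[0,0,0],0.5],
    [[0,0,-0.06],[0,0,0],0.5],
    [[0,0,-0.06],[0,0,0],0.5],
    [[0,0,-0.06],[0,0,0],0.5]
  ]
}}

```text
t: 15.55
eef_pos: [577.8, 76.4, 65.4]
tcp_rot: [-1.57, 0.004, -3.11]
ft_force: [-0.4, -1.6, 0.7]
opening: 0.144
```

```bash
python3 - <<'E'
from h import *
q=read_camera('top')
plan([578,80,65.4],np.radians(-88.2),dz=1,n=1)
im=q['img'][150:225,240:410]; cv2.imwrite('pics/t2.png',cv2.resize(im,None,fx=4.5,fy=4.5,interpolation=cv2.INTER_CUBIC)[:,:,::-1])
E
```

```text
t 15.6 pos [577.8  76.5  65.4] zang -88.2 F [-0.2 -1.9  0.4] j [ 0.02  0.62  1.81 -0.    0.71  1.56]
[-0.01, 0.0, -0.1] [-0.1, 0.0, -0.2]
```

View pics/t2.png

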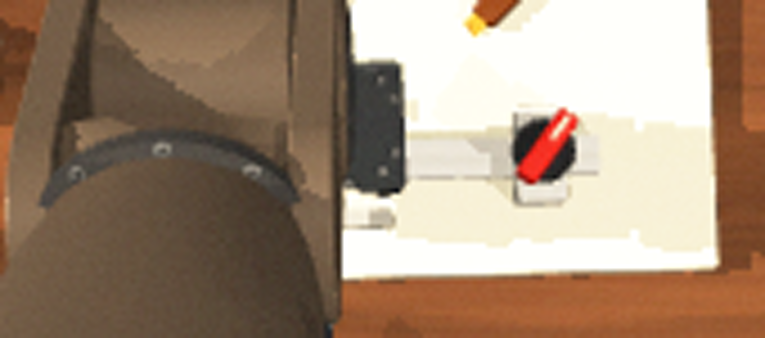

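The arm hides the channel; only the loose knob shows, at crop (548,145). I'll continue by feel.

Request:
{"fn": "apply_moves", "kwargs": {
  "increments": [
    [[0,0,-0.06],[0,0,0],0.5],
    [[0,0,-0.06],[0,0,0],0.5],
    [[0,0,-0.06],[0,0,0],0.5],
    [[0,0,-0.06],[0,0,0],0.5],
    [[0,0,-0.06],[0,0,0],0.5]
  ]
}}

```text
t: 16.23
eef_pos: [577.7, 79.7, 65.4]
tcp_rot: [-1.57, 0.004, -3.11]
ft_force: [0.4, -2.8, -0.5]
opening: 0.147
```

Request:
{"fn": "apply_moves", "kwargs": {
  "increments": [
    [[0,0,-0.06],[0,0,0],0.5],
    [[0,0,-0.06],[0,0,0],0.5],
    [[0,0,-0.06],[0,0,0],0.5],
    [[0,0,-0.06],[0,0,0],0.5],
    [[0,0,-0.06],[0,0,0],0.5]
  ]
}}

```text
t: 16.85
eef_pos: [577.6, 82.9, 65.4]
tcp_rot: [-1.57, 0.004, -3.11]
ft_force: [0.2, -5.6, 0.3]
opening: 0.151
```

Request:
{"fn": "apply_moves", "kwargs": {
  "increments": [
    [[0,0,-0.04],[0,0,0],0.5],
    [[0,0,-0.04],[0,0,0],0.5],
    [[0,0,-0.04],[0,0,0],0.5],
    [[0,0,-0.04],[0,0,0],0.5],
    [[0,0,-0.04],[0,0,0],0.5]
  ]
}}

```text
t: 17.48
eef_pos: [577.6, 83.0, 65.4]
tcp_rot: [-1.567, 0.004, -3.11]
ft_force: [-0.3, -5.6, 0.5]
opening: 0.145
```

Stalled at 83.0: firm contact. Pressing harder, gradually.

Request:
{"fn": "apply_moves", "kwargs": {
  "increments": [
    [[0,0,-0.05],[0,0,0],0.5],
    [[0,0,-0.06],[0,0,0],0.5],
    [[0,0,-0.07],[0,0,0],0.5],
    [[0,0,-0.07],[0,0,0],0.5],
    [[0,0,-0.07],[0,0,0],0.5]
  ]
}}

```text
t: 18.1
eef_pos: [577.6, 83.1, 65.5]
tcp_rot: [-1.563, 0.003, -3.109]
ft_force: [-0.4, -8.5, 0.4]
opening: 0.149
```

Request:
{"fn": "apply_moves", "kwargs": {
  "increments": [
    [[0,0,-0.09],[0,0,0],0.5],
    [[0,0,-0.09],[0,0,0],0.5],
    [[0,0,-0.1],[0,0,0],0.5],
    [[0,0,-0.1],[0,0,0],0.5],
    [[0,0,-0.1],[0,0,0],0.5]
  ]
}}

```text
t: 18.73
eef_pos: [577.6, 83.2, 65.5]
tcp_rot: [-1.557, 0.003, -3.108]
ft_force: [-0.2, -9.5, 0.8]
opening: 0.144
```

Request:
{"fn": "apply_moves", "kwargs": {
  "increments": [
    [[0,0,-0.11],[0.2,0,0],0.5],
    [[0,0,-0.11],[0.2,0,0],0.5],
    [[0,0,-0.12],[0.2,0,0],0.5],
    [[0,0,-0.12],[0.2,0,0],0.5],
    [[0,0,-0.12],[0.2,0,0],0.5]
  ]
}}

```text
t: 19.35
eef_pos: [577.5, 82.9, 65.4]
tcp_rot: [-1.533, 0.001, -3.109]
ft_force: [0.3, -12.7, 0.7]
opening: 0.152
```

```bash
python3 - <<'E'
from h import *
print(readout.state()['moment'])
plan([577.6,83.2,65.5],np.radians(-88.2),dz=1,n=1)
E
```

```text
[-1.4025661  -0.00824784  0.01175552]
t 19.35 pos [577.5  82.9  65.4] zang -88.2 F [  0.3 -12.7   0.7] j [ 0.05  0.62  1.8  -0.06  0.72  1.63]
[-0.01, -0.01, -0.03] [-2.2, 0.0, -0.1]
```

Request:
{"fn": "apply_moves", "kwargs": {
  "increments": [
    [[0,0,-0.09],[-0.4,0,0],0.5],
    [[0,0,-0.09],[-0.4,0,0],0.5],
    [[0,0,-0.09],[-0.4,0,0],0.5],
    [[0,0,-0.09],[-0.4,0,0],0.5],
    [[0,0,-0.09],[-0.4,0,0],0.5]
  ]
}}

```text
t: 19.98
eef_pos: [577.6, 83.0, 65.4]
tcp_rot: [-1.564, 0.0, -3.109]
ft_force: [0.2, -10.6, -1.2]
opening: 0.148
```

```bash
python3 - <<'E'
from h import *
print(readout.state()['moment'])
plan([577.6,83.2,65.5],np.radians(-88.2),dz=1,n=1)
E
```

```text
[-2.04211805 -0.04438328 -0.02524173]
t 19.98 pos [577.6  83.   65.4] zang -88.2 F [  0.2 -10.6  -1.2] j [ 0.03  0.62  1.8  -0.01  0.72  1.58]
[-0.0, -0.01, -0.02] [-0.4, 0.0, -0.0]
```

Request:
{"fn": "apply_moves", "kwargs": {
  "increments": [
    [[0,0,-0.11],[-0.2,0,0],0.5],
    [[0,0,-0.11],[-0.1,0,0],0.5],
    [[0,0,-0.11],[-0.1,0,0],0.5],
    [[0,0,-0.11],[-0.1,0,0],0.5],
    [[0,0,-0.11],[-0.1,0,0],0.5]
  ]
}}

```text
t: 20.6
eef_pos: [577.7, 82.9, 65.5]
tcp_rot: [-1.568, -0.0, -3.109]
ft_force: [-1.2, -11.0, -0.2]
opening: 0.146
```

Request:
{"fn": "apply_moves", "kwargs": {
  "increments": [
    [[0,0,-0.11],[-0.1,0,0],0.5],
    [[0,0,-0.11],[-0.1,0,0],0.5],
    [[0,0,-0.11],[-0.1,0,0],0.5],
    [[0,0,-0.05],[0,0,0],0.5],
    [[0,0,-0.02],[0,0,0],0.5]
  ]
}}

```text
t: 21.22
eef_pos: [577.7, 82.8, 65.4]
tcp_rot: [-1.568, -0.001, -3.109]
ft_force: [-0.2, -4.7, 0.3]
opening: 0.148
```

Request:
{"fn": "apply_moves", "kwargs": {
  "increments": [
    [[0,0,0],[0,0,0],3],
    [[0,0,0],[0,0,0],4],
    [[0,0,0],[0,0,0],4],
    [[0,0,0],[0,0,0],4],
    [[0,0,0],[0,0,0],4]
  ]
}}

```text
t: 21.85
eef_pos: [577.6, 83.9, 65.4]
tcp_rot: [-1.569, -0.001, -3.108]
ft_force: [0.1, 0.2, -0.7]
opening: 0.418
```

Request:
{"fn": "apply_moves", "kwargs": {
  "increments": [
    [[0,-2,0],[0,0,0],4],
    [[0,-4,0],[0,0,0],5],
    [[0,-4,0],[0,0,0],5],
    [[0,-3,0],[0,0,0],5],
    [[0,0,0],[0,0,0],5]
  ]
}}

```text
t: 22.48
eef_pos: [577.4, 84.2, 198.8]
tcp_rot: [-1.57, -0.002, -3.108]
ft_force: [-0.5, -0.3, 0.5]
opening: 0.526
```

```bash
python3 - <<'E'
from h import *
plan([577.6,83.2,65.5],None,dz=1,n=1)
p=read_camera('wrist'); cv2.imwrite('pics/w4.png',cv2.resize(p['img'][60:260,150:470],None,fx=2.5,fy=2.5,interpolation=cv2.INTER_CUBIC)[:,:,::-1])
E
```

```text
t 22.48 pos [577.4  84.2 198.8] zang -88.1 F [-0.5 -0.3  0.5] j [ 0.03  0.45  1.68 -0.    1.01  1.57]
[-0.0, 0.1, 0.0] [0.0, 0.0, 0.0]
```

View pics/w4.png

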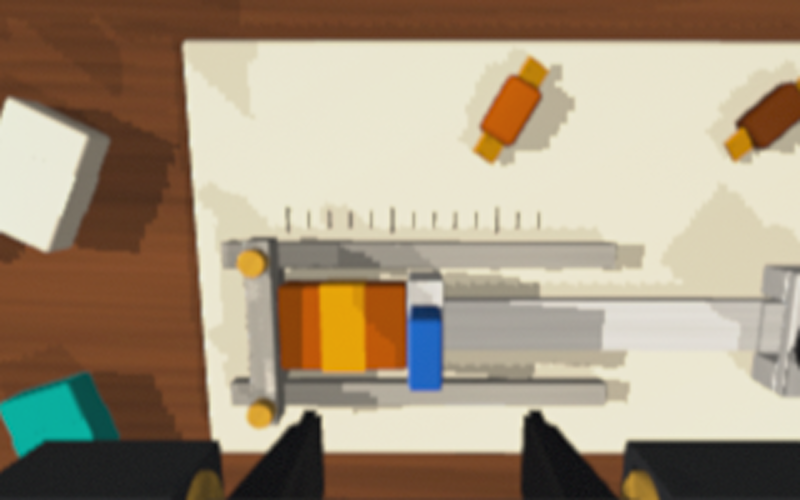

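The bar is square between the stop (crop column 280) and the fence (column 407), with no visible gap. The implied stop face (about 157 mm along y) is within range. Handing in.

```bash
python3 -c "
from cell import env; print(env.job_done())"
```

```text
the job is handed in; nothing more can be done
None
```

The job is done and handed in at about 22.5 s of the 61 s allowed.

- **Knob:** I turned the clamp knob clockwise about 216° (it needed 180°), letting the gripper rise with it. The later pictures show it still loose.
- **Pushing the bar home:** I took the fence by its blue handle and slid it until it stalled. The wrist then read between 8.5 and 12.7 N for about 2.5 s. About 2 N of that is fence drag, so roughly 10 N went into the bar. The highest force I read was 12.7 N, taken at the end of each move.
- **After letting go:** I eased off, opened the gripper and lifted clear, with the wrist force back near zero. The last wrist picture shows the bar square, flush against the stop and touching the fence, and both sweets still on the board.

- **Stop position disagreed:** my first camera estimate put the stop face at about 147 mm from the cutter's origin. The stall implied about 157 mm. Both are within the stated range, and I trusted the feel and the last picture.
- **Tilt while pressing:** I briefly corrected the tool's tilt the wrong way, to about 2°, then levelled it before releasing.
- **Not checked at the end:** I took no final picture of the jar, tin, weight and palette knife. The arm passed well above the jar and tin and did not go near the other two.

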